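# Unlatch a board jig's locating pin and hold it drawn

## Robot

A 6-joint arm with a two-finger parallel gripper is mounted at the origin on the work surface. World frame = base frame: x ahead of the robot, y to its left, z up, the work surface at z = 0. Lengths are in mm, angles in rad, forces in N, time in s.
With the tool pointing down it reaches from about 300 to 750 mm from the base axis. Payload 8.5 kg.
Tool frame: the origin (TCP) lies at the very end of the fingers, on their centre line; the grasp point (between the pads) lies 19 mm behind it; z points along the fingers, y is the line along which they close (so a half turn about z gives the same grasp; the last joint's range is limited). The gripper opens to 85 mm and grips with 20 to 120 N. Pads are 22 mm wide; open, the fingers measure 114 mm over their backs; the gripper's body (76 mm by 85 mm) begins 54 mm behind the grasp point. The pads swing forward as they close: fully open they stand 13 mm farther back than shut.
Start: joints at [-1.469, 0.381, 1.297, -0, 1.464, -0.215], TCP at [171.334, -522.613, 209.922] pointing down, gripper open.
Joint ranges: [-3.11, 3.11], [-0.89, 2.33], [0.22, 2.48], [-1.42, 4.56], [0.17, 2.85], [-2.88, 2.88]. Speed limits (rad/s): [2.39, 2.39, 3.14, 3.14, 3.14, 3.14].

## Interface

Orientations are given as a unit quaternion [x, y, z, w].
In Python, from cell import ctrl gives the robot as it stands.
- The arm moves only by the shell command python3 -m inch 'ROWS' [OPENING] [FORCE]. ROWS is text: rows parted by semicolons, each of 4 numbers parted by spaces: the shift along the tool's x, y, z in units of 25 mm (1.0 is 25 mm), then the turn about the tool's z in units of 10 degrees (1.0 is 10 degrees). In form: tx ty tz twist; .... A call has 1 to 10 rows; each row shifts and turns the commanded pose from where the row before left it, along the tool's axes as they then stand; what a row does not reach is not made up. A row lasts 1/8 s, in which the tool goes at most 62.5 mm and 10.7 degrees, less where a joint would pass 70% of its speed; a pose out of reach is approached as far as the arm can. A call is refused whole if a number of a shift passes 1 or a number of a turn 1, either way. A call with a gripper value outside its range is refused whole. OPENING is the finger opening in mm, from 0 to 85.4, set as the call begins (- or left out, the last holds). The fingers move at their own pace and stop on an object; FORCE is the grip in N (left out, the last holds). Time passes only in rows, so rows that do not move let the fingers close. It gives the time, the measured TCP pose, the force, the opening and the grip force at its end, in the units of the state.
- ctrl.state(): the state, without advancing time (a new reading comes with each control period).
- ctrl.read_camera(name): name is "side" or "top"; returns (picture, depth): 480x640x3 uint8, blue, green, red; 480x640 float32, mm along the optical axis (not along the pixel's ray), 0 where there is no reading.
- ctrl.get_calibration(name): a dict with "mtx" (3x3 intrinsics, pixels), "k1" (the pictures are not rectified: a ray, as slopes to the right and down, at radius r is drawn at 1 + k1 r^2 times it, then the intrinsics apply), "eye" and "attitude" of the camera in the world. Camera axes: x right, y down, z forward; pixel columns grow to the right and rows downward; lengths in mm; the calibration is good to about 2 mm. A picture is of the moment at which its call begins. get_calibration takes no time and is no camera call.
- ctrl.close_job(): hands the job in; it is judged then, once.
Trained networks look in the newest picture that a camera, given by its name, has taken for a name from the list of things; names that differ only in an ending like _2 or _b are one class to them, and where a whole thing is asked for, a point or a joint stands for the part that bears it (a point fixed in the world has none). Each returns a list of dicts, best first, with "p" (0 to 1); they miss things now and then, are a little off and sometimes report something else, mostly with a low value. They report only what shows in the picture. A call takes as long as a camera call. They do not tell look-alikes from the thing itself.
- ctrl.recognise(camera, target): "at" ([x, y, z] in mm, in world coordinates, good to about 4 mm: the middle of the surface that is visible of it).
- ctrl.outline_of(camera, target): "mask" (480x640 bool, what is visible of it).
The state is a dict: "t": time; "joints": joint angles; "qd": joint speeds; "tau": joint torques, N m; "tcp_pos": TCP position; "tcp_rot": TCP orientation; "wrist_force": force on the tool from outside, world axes, zero at the start; "torque": the same for the moment, N m; "width": finger opening in mm; "grasp_force": force on a finger pad.
Only numpy, scipy, OpenCV 4.12 (cv2) and the standard library are available. Lean on these libraries where they do the work, as an engineer would, in place of code of your own. Each camera call takes 0.05 s, during which the arm holds its last target. There are 200 camera calls.

## Task

On the circuit-board jig, slide the latch by its upright grip all the way to its end stop, clear of the pin. Then draw the pin straight up by its round knob, without levering it against the bush, until the dark ring on its shank shows completely above the bush block but by no more than about 10 mm, and finish while still holding the pin there. Leave the solder spool, the jar and the open tin where they stand.

Things in the scene. Friction and masses are not known exactly. Their poses are not given: they have to be found in the camera images.
- jig: Jig, fixed to the table; origin on the table under the bore. Base plate 150 mm (x, centred) by 200 mm (y, -70 to +130), 8 mm thick; green board 15 to 17 mm up; aluminium bridge 44 mm wide (x), y -67 to +118, top 82 mm up. On the bridge two guide rails 6 mm high at x = +-20 mm (y 24 to 108) and an end stop bar 8 mm high at y 110 to 117. +y runs from the pin to the end stop.
- bush (a point): Centre of the bore's mouth in the flat top of the jig's bush block, 82 mm above the table; axes as the jig's, z up along the bore. Block 44 x 44 x 40 mm; round through bore 15.5 mm wide, 40 mm long, open below, with 25 mm of clear space between block and board.
- pin: Loose steel pin, about 0.2 kg, in the bore. Origin on its axis at the flange's underside, z up; resting on the bush top at the start, so its height over bush is how far it is drawn. Shank 14 mm wide, to 72 mm below the origin; dark ring 26 to 30 mm below; flange 30 mm wide, 4 mm thick; neck 12 mm wide. Only weight and rubbing resist it once unlatched.
- pin_knob (a point): Middle of the pin's round knob, on its axis, 34 mm above the pin's origin. The knob is 24 mm in diameter and 28 mm high (18 to 46 mm above the origin).
- latch_grip (a point): On the latch's upright black grip, 8 mm below its top, at its middle. Grip 20 mm wide (jig x), 16 mm long (jig y), standing 32 mm up from the steel latch plate (plate top 8 mm above the bush top). At joint 0 this point is 60 mm along jig +y from the bore axis and 30 mm above the bush top. Axes as the jig's.
- latch (a joint): How far the latch has slid along jig +y, m: 0 fully over the pin, 0.040 at the end stop. It starts at 0 to 0.006, where two fork fingers lie just over the pin's flange and keep it down; clear from about 0.030. It takes about 3 N to slide and stays where it is left.
- spool: Grey solder spool standing on the table, 60 mm in diameter, 42 mm high; origin under its centre. To be left alone.
- jar: White jar with a black cap, 44 mm in diameter, 50 mm high; origin under its centre. To be left alone.
- tin: Open round metal tin, 64 mm in diameter, 30 mm high; origin under its centre. To be left alone.
Things that resemble listed ones, but are neither listed nor needed, are in the scene too. There is more than one size of the pin; the one meant has the size given above. There is more than one size of the jig; the one meant has the size given above.

How it is judged:
By the outcome, as a careful person would: the job done as asked, in the order asked, and still so for the second after the job is handed in, while the arm keeps its last pose, push and grip.
It also fails if it takes over 40 s, if anything falls off the work surface, if the arm or the gripper's body presses on something with over 40 N, if the wrist force passes 120 N, or if a joint passes its speed limit or range.

## Working session

There is one attempt and no reset: what is moved stays moved. The work goes in short steps, Python scripts to look and compute and a shell command to move; the robot and the scene stay as the last step left them, time stands still between calls to the robot, and variables do not carry over. Pictures are saved under pics/ and viewed, at most 10 in all, crops included, and the job is handed in when it is done.

```bash
mkdir -p pics; cat > h.py <<'E'
import numpy as np, cv2
from scipy.spatial.transform import Rotation as R
from cell import ctrl
def cloud(cam, depth):
    c=ctrl.get_calibration(cam); K=np.array(c["mtx"]); 
    v,u=np.mgrid[0:480,0:640]
    d=np.stack([(u-K[0,2])/K[0,0],(v-K[1,2])/K[1,1]],-1)
    s=d.copy()
    for _ in range(8): s=d/(1+c["k1"]*(s**2).sum(-1,keepdims=True))
    P=np.concatenate([s,np.ones((480,640,1))],-1)*depth[...,None]
    A=np.array(c["attitude"],float)
    M=A if A.shape==(3,3) else R.from_quat(A).as_matrix()
    return P@M.T+np.array(c["eye"])
E
python3 - <<'E'
from h import *
for cam in ("top","side"):
    p,d=ctrl.read_camera(cam); cv2.imwrite(f"pics/{cam}0.png",p); np.save(f"{cam}0.npy",d)
    print(cam,{k:np.round(v,3).tolist() for k,v in ctrl.get_calibration(cam).items()})
    for t in ("jig","pin","pin_knob","latch_grip","spool","jar","tin"):
        print(t,[(np.round(r["at"]).tolist(),round(r["p"],2)) for r in ctrl.recognise(cam,t)])
s=ctrl.state(); print(s)
E
```

```text
top {'mtx': [[556.688, 0.0, 313.248], [0.0, 556.688, 242.966], [0.0, 0.0, 1.0]], 'k1': -0.085, 'eye': [333.33, -54.881, 1149.942], 'attitude': [-0.704, 0.705, -0.059, 0.069]}
jig [([343.0, -306.0, 14.0], 0.67), ([549.0, -84.0, 17.0], 0.58)]
pin [([603.0, -252.0, 139.0], 0.65), ([552.0, -120.0, 126.0], 0.63), ([688.0, -21.0, 77.0], 0.5)]
pin_knob [([606.0, -255.0, 144.0], 0.92), ([683.0, -17.0, 75.0], 0.63), ([555.0, -119.0, 126.0], 0.59)]
latch_grip [([560.0, -80.0, 94.0], 0.69), ([333.0, -312.0, 65.0], 0.57), ([698.0, -130.0, 52.0], 0.35)]
spool [([548.0, -86.0, 20.0], 0.7), ([504.0, -244.0, 37.0], 0.6)]
jar [([699.0, -132.0, 50.0], 0.79)]
tin [([438.0, -94.0, 7.0], 0.83), ([556.0, -121.0, 126.0], 0.69)]
side {'mtx': [[441.103, 0.0, 318.969], [0.0, 441.103, 237.362], [0.0, 0.0, 1.0]], 'k1': 0.008, 'eye': [327.305, -627.975, 569.144], 'attitude': [0.89, -0.139, 0.056, -0.432]}
jig [([331.0, -325.0, 12.0], 0.74), ([544.0, -131.0, 15.0], 0.6)]
pin [([552.0, -124.0, 111.0], 0.95), ([608.0, -268.0, 102.0], 0.79), ([545.0, -130.0, 17.0], 0.64), ([690.0, -15.0, 57.0], 0.58)]
pin_knob [([60
[... 280 characters left out ...]
, 'joints': array([-1.46932787e+00,  3.80563179e-01,  1.29744543e+00, -2.30118085e-05,
        1.46357997e+00, -2.15286508e-01]), 'qd': array([ 5.30918199e-04, -7.55688330e-04,  4.97955883e-04, -3.57603273e-04,
        5.17433457e-04, -8.62942242e-05]), 'tau': array([-1.02464128e-03, -4.48308563e+01, -2.31453359e+01, -2.28465224e-04,
        6.20996652e-04, -5.40600183e-06]), 'tcp_pos': array([ 171.31148978, -522.60258441,  209.92683879]), 'tcp_rot': array([ 9.87484286e-01,  1.57717418e-01, -1.15372694e-05,  1.38460640e-06]), 'wrist_force': array([-0.07205438, -0.4202208 , -0.39460063]), 'torque': array([ 0.06435781, -0.0125631 ,  0.02310084]), 'grasp_force': 0.0, 'width': 85.47139683548885}
```

View pics/top0.png

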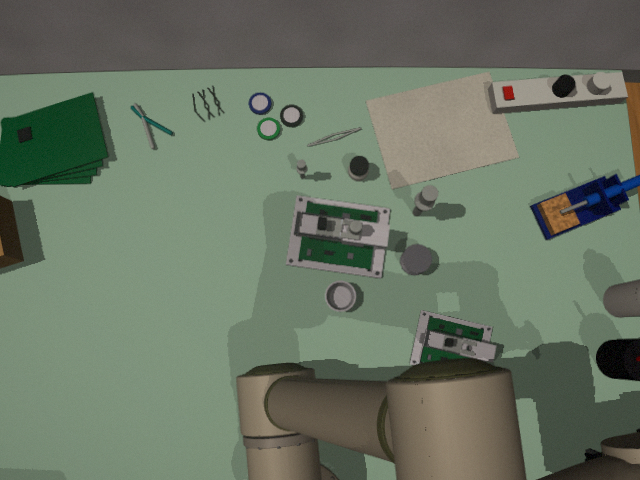

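View pics/side0.png

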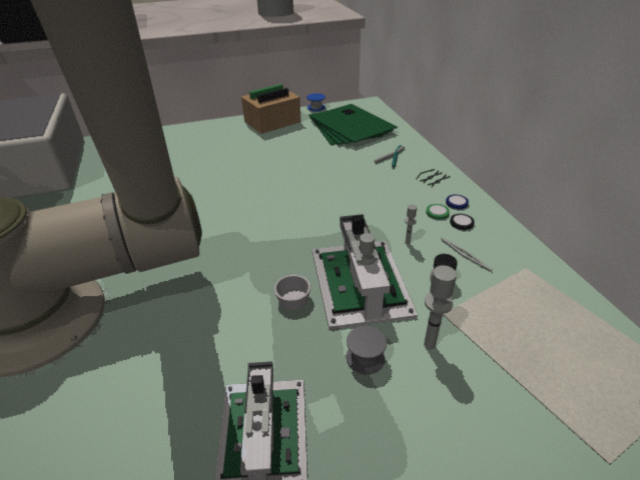

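The large jig (top view, about px 340,237; side view, about px 362,270) has its pin at px (355,229) and its latch grip at px (322,223). The small jig at px (455,340) and the loose pins are look-alikes. Next I'll measure the jig's pose from depth.

```bash
python3 - <<'E'
from h import *
for cam in ("top","side"):
    P=cloud(cam,np.load(f"{cam}0.npy")); im=cv2.imread(f"pics/{cam}0.png")
    x,y,z=P[...,0],P[...,1],P[...,2]
    box=(abs(x-550)<110)&(y>-215)&(y<40)
    print(cam,"table z",np.median(z[(abs(x-560)<60)&(abs(y-100)<40)]))
    # base plate+board
    m=box&(z>4)&(z<24)&(x<640)
    n,l,st,_=cv2.connectedComponentsWithStats(m.astype(np.uint8))
    k=1+st[1:,4].argmax(); print("plate",cv2.minAreaRect(P[l==k][:,:2].astype(np.float32)),(l==k).sum())
    for a,b in((76,87),(87,94),(94,106),(106,119),(119,124),(124,134)):
        m=box&(z>a)&(z<b)&(x<600)
        if m.sum()>5: print(a,b,m.sum(),np.round(np.median(P[m],0),1),cv2.minAreaRect(P[m][:,:2].astype(np.float32)))
    for t in("pin","pin_knob","latch_grip"):
        for r in ctrl.outline_of(cam,t):
            q=P[r["mask"]&(P[...,2]>0)]
            if len(q) and np.hypot(*(np.median(q,0)[:2]-[552,-95]))<60: 
                print(t,round(r["p"],2),len(q),np.round(np.median(q,0)),np.round(np.percentile(q,[3,97],axis=0)).tolist(), cv2.minAreaRect(q[q[:,2]>q[:,2].max()-8][:,:2].astype(np.float32)))
    u={"top":(270,180,140,110),"side":(300,200,130,140)}[cam]
    c=im[u[1]:u[1]+u[3],u[0]:u[0]+u[2]]; cv2.imwrite(f"pics/{cam}crop.png",cv2.resize(c,None,fx=4,fy=4,interpolation=cv2.INTER_CUBIC))
E
```

```text
top table z -0.3879716363874195
plate ((559.3253173828125, -89.86355590820312), (203.2815704345703, 155.25070190429688), 81.3174819946289) 4265
76 87 1286 [ 555.2 -125.6   81.8] ((558.6758422851562, -94.79855346679688), (184.92538452148438, 45.71770095825195), 81.51203155517578)
87 94 595 [557.6 -77.7  89.6] ((559.2356567382812, -91.67029571533203), (177.59674072265625, 44.6820182800293), 82.26300048828125)
94 106 31 [554.4 -77.6  98.8] ((565.4699096679688, -71.19135284423828), (117.50225830078125, 39.12063980102539), 64.92572021484375)
106 119 40 [554.1 -58.2 115.7] ((556.989501953125, -89.04362487792969), (83.47982788085938, 17.578754425048828), 80.6529769897461)
119 124 79 [562.6 -58.2 121.2] ((559.7144775390625, -88.23667907714844), (79.57331085205078, 22.16721534729004), 79.9594497680664)
124 134 123 [ 554.8 -119.9  127.5] ((555.1622924804688, -89.04475402832031), (81.24638366699219, 22.23607635498047), 88.04967498779297)
pin 0.76 173 [ 552. -118.  127.] [[543.0, -130.0, 83.0], [564.0, -107.0, 132.0]] ((554.0386352539062, -119.15093994140625), (20.98499298095703, 22.181333541870
[... 1024 characters left out ...]
084075927734)
119 124 102 [558.6 -61.3 122.6] ((557.6016235351562, -88.663818359375), (86.05316162109375, 21.10972785949707), 81.73515319824219)
124 134 148 [ 553.8 -121.   129.1] ((556.2586669921875, -90.65438079833984), (81.14302062988281, 23.121753692626953), 84.91400146484375)
pin 0.93 423 [ 552. -126.  113.] [[543.0, -133.0, 85.0], [564.0, -109.0, 130.0]] ((327.30499267578125, -627.974609375), (0.0, 0.0), 0.0)
pin_knob 0.95 406 [ 551. -126.  114.] [[542.0, -133.0, 85.0], [563.0, -112.0, 130.0]] ((327.30499267578125, -627.974609375), (0.0, 0.0), 0.0)
latch_grip 0.67 530 [555. -64.  93.] [[538.0, -126.0, 89.0], [572.0, -50.0, 124.0]] ((327.30499267578125, -627.974609375), (0.0, 0.0), 0.0)
```

View pics/topcrop.png

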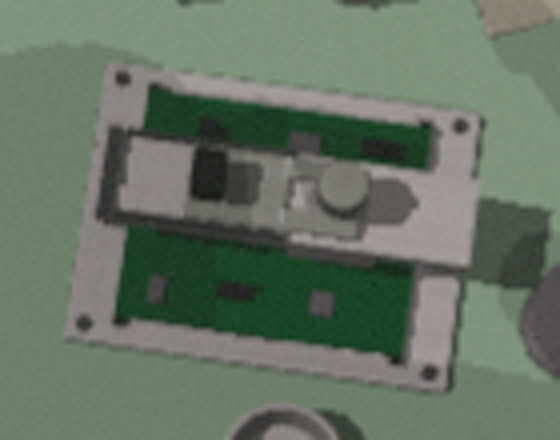

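```bash
python3 -m inch '0 0 0 -0.9;0 0 0 -0.9;0 0 0 -0.9;0 0 0 -0.9;0 0 0 -0.9;0 0 0 -0.9;0 0 0 -0.93' 60 25
cat > go.py <<'E'
import sys
from h import *
# jig frame: origin, yaw of +y
U=np.array([np.cos(np.radians(81.6)),np.sin(np.radians(81.6))]); X=np.array([U[1],-U[0]])
O=np.array([554.7,-119.3])
if __name__=="__main__":
    a=list(map(float,sys.argv[1:4]))   # target jig x,y, world z
    s=ctrl.state(); p=s["tcp_pos"]; M=R.from_quat(s["tcp_rot"]).as_matrix()
    t=np.r_[O+a[0]*X+a[1]*U,a[2]]
    print("tcp",p.round(1),"jig xy",((p[:2]-O)@X).round(1),((p[:2]-O)@U).round(1),"units",(M.T@(t-p)/25).round(3),
      "twist",((np.degrees(np.arctan2(*M[1::-1,1]))-np.degrees(np.arctan2(X[1],X[0])))/10).round(3),"tilt",M[:,2].round(4),
      "F",s["wrist_force"].round(1),"T",s["torque"].round(2),"w",round(s["width"],1),"g",round(s["grasp_force"],1),"t",s["t"])
E
python3 go.py 0 62 210
```

```text
t: 1.98
tcp_pos: [171.3, -522.6, 209.9]
tcp_rot: [0.756, 0.654, 0.0, -0.0]
wrist_force: [-0.0, -0.4, -0.5]
width: 60.1
grasp_force: 0.0
tcp [ 171.3 -522.6  209.9] jig xy -320.3 -455.0 units [ 2.0644e+01  1.2869e+01 -2.0000e-03] twist 0.015 tilt [ 0.  0. -1.] F [-0.  -0.4 -0.5] T [-0.01 -0.05  0.01] w 60.1 g 0.0 t 1.975
```

```bash
python3 -m inch '1 0.63 0 0;1 0.63 0 0;1 0.63 0 0;1 0.63 0 0;1 0.63 0 0;1 0.63 0 0;1 0.63 0 0;1 0.63 0 0;1 0.63 0 0;1 0.63 0 0' >/dev/null
python3 -m inch '1 0.63 0 0;1 0.63 0 0;1 0.63 0 0;1 0.63 0 0;1 0.63 0 0;1 0.63 0 0;1 0.63 0 0;1 0.63 0 0;1 0.63 0 0;1 0.63 0 0' >/dev/null
python3 -m inch '0.3 0.15 0 0;0.3 0.1 0 0;0 0 0 0;0 0 0 0'; python3 go.py 0 62 140
python3 - <<'E'
from h import *
for cam in("side","top"):
    p,d=ctrl.read_camera(cam); cv2.imwrite(f"pics/{cam}1.png",p)
    if cam=="side":
        P=cloud(cam,d); m=(abs(P[...,0]-560)<40)&(P[...,1]>-90)&(P[...,1]<-40)&(P[...,2]>100)&(P[...,2]<125)
        if m.sum()>3: print(m.sum(),np.percentile(P[m],[3,50,97],axis=0).round(1))
E
```

```text
t: 4.97
tcp_pos: [565.3, -61.6, 210.0]
tcp_rot: [0.758, 0.652, -0.0, 0.0]
wrist_force: [-0.0, -0.2, 0.3]
width: 60.1
grasp_force: 0.0
tcp [565.3 -61.6 210. ] jig xy 2.0 58.6 units [ 0.137 -0.082  2.802] twist -0.019 tilt [ 0.e+00 -2.e-04 -1.e+00] F [-0.  -0.2  0.3] T [ 0.03  0.02 -0.03] w 60.1 g 0.0 t 4.975
194 [[553.2 -65.2 101.2]
 [561.6 -61.8 116. ]
 [571.2 -48.5 124.2]]
```

View pics/side1.png

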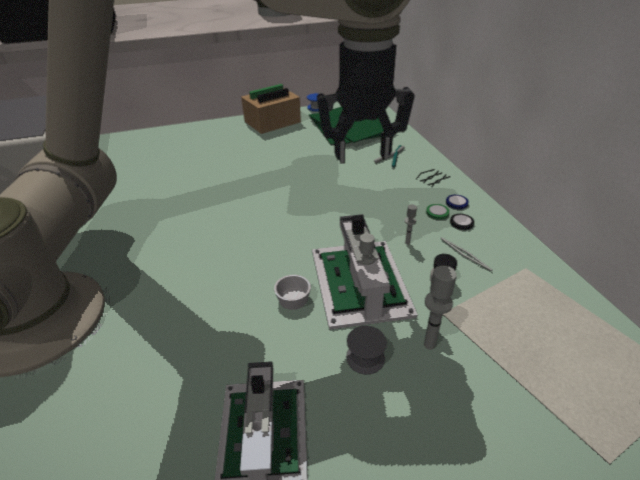

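The gripper (px 362,150) is above and in line with the jig; the latch grip (px 357,225) is free below. Next I descend and close.

```bash
python3 -m inch '0.14 -0.08 0.5 0;0 0 0.8 0;0 0 0.8 0;0 0 0.8 0;0 0 0.6 0;0 0 0.5 0;0 0 0.3 0;0 0 0.2 0;0 0 0 0' 45; python3 go.py 0 62 97
python3 -m inch '0 0 0 0;0 0 0 0;0 0 0 0;0 0 0 0;0 0 0 0' 0 25; python3 go.py 0 62 97
```

```text
t: 6.2
tcp_pos: [564.2, -57.3, 97.4]
tcp_rot: [0.758, 0.652, 0.0, 0.0]
wrist_force: [0.1, -0.7, 0.8]
width: 44.9
grasp_force: 0.0
tcp [564.2 -57.3  97.4] jig xy 0.3 62.7 units [-0.027 -0.012  0.015] twist -0.015 tilt [ 0.  0. -1.] F [ 0.1 -0.7  0.8] T [-0.07 -0.01  0.04] w 44.9 g 0.0 t 6.2
t: 6.82
tcp_pos: [564.3, -57.4, 97.9]
tcp_rot: [0.758, 0.652, 0.0, 0.0]
wrist_force: [-0.8, 0.5, 6.0]
width: 18.4
grasp_force: 24.8
tcp [564.3 -57.4  97.9] jig xy 0.4 62.7 units [-0.027 -0.017  0.034] twist -0.015 tilt [ 7.e-04 -2.e-04 -1.e+00] F [-0.8  0.5  6. ] T [0.08 0.18 0.  ] w 18.4 g 24.8 t 6.825
```

```bash
python3 -m inch '0.1 0 0 0;0.2 0 0 0;0.2 0 0 0;0.2 0 0 0;0.2 0 0 0;0.2 0 0 0;0.1 0 0 0;0.1 0 0 0;0 0 0 0'|head -1; python3 go.py 0 102 97
python3 -m inch '0.08 0 0 0;0.08 0 0 0;0 0 0 0' |head -1; python3 go.py 0 102 97
```

```text
t: 7.95
tcp [569.  -25.4  97.8] jig xy 0.4 95.0 units [ 0.28  -0.019  0.034] twist -0.014 tilt [ 4.e-04 -7.e-04 -1.e+00] F [-1.2 -0.8  5.8] T [-0.12  0.37 -0.02] w 18.5 g 24.8 t 7.95
t: 8.32
tcp [569.5 -21.9  97.8] jig xy 0.4 98.5 units [ 0.141 -0.018  0.034] twist -0.015 tilt [ 2.0e-04 -1.5e-03 -1.0e+00] F [-1.4 -2.5  5. ] T [-0.53  0.4  -0.04] w 18.4 g 24.8 t 8.325
```

```bash
python3 -m inch '0.06 0 0 0;0.06 0 0 0;0 0 0 0' |head -1; python3 go.py 0 102 97
python3 -m inch '0.06 0 0 0;0.06 0 0 0;0 0 0 0' |head -1; python3 go.py 0 102 97
```

```text
t: 8.7
tcp [569.6 -21.7  97.8] jig xy 0.5 98.7 units [ 0.133 -0.02   0.032] twist -0.018 tilt [-0.001  -0.0064 -1.    ] F [ -6.2 -16.2   5.4] T [-2.8   0.97 -0.03] w 18.3 g 24.8 t 8.7
t: 9.07
tcp [569.9 -19.6  97.7] jig xy 0.5 100.8 units [ 0.047 -0.019  0.026] twist -0.021 tilt [-0.0015 -0.0075 -1.    ] F [ -6.5 -19.7   4.6] T [-3.43  1.08  0.05] w 18.5 g 25.2 t 9.075
```

```bash
python3 -m inch '-0.08 0 0 0;0 0 0 0;0 0 0 0;0 0 0 0' 45 |head -1; python3 go.py 0 100 97
python3 -m inch '0 0 -0.6 0;0 0 -0.8 0;0 0 -0.8 0;0 0 -0.6 0;0 0 -0.2 0;0 0 0 0' |head -1; python3 go.py 0 0 170
python3 - <<'E'
from h import *
from go import O,U,X
p,d=ctrl.read_camera("side"); cv2.imwrite("pics/s2.png",cv2.resize(p[190:340,280:440],None,fx=4,fy=4,interpolation=cv2.INTER_CUBIC))
P=cloud("side",d); j=np.stack([(P[...,:2]-O)@X,(P[...,:2]-O)@U,P[...,2]],-1)
for n,a,b in(("knob",-20,20),("grip",60,120)):
    m=(abs(j[...,0])<20)&(j[...,1]>a)&(j[...,1]<b)&(j[...,2]>102)&(j[...,2]<135)
    print(n,m.sum(),np.percentile(j[m],[2,50,98],axis=0).round(1).tolist())
    t=m&(j[...,2]>np.percentile(j[m][:,2],98)-3); print(j[t].mean(0).round(1))
E
```

```text
t: 9.57
tcp [570.1 -17.   97.4] jig xy 0.3 103.5 units [-0.14  -0.013  0.014] twist -0.012 tilt [-1.e-04  2.e-04 -1.e+00] F [-1.  -0.1 -0.4] T [ 0.01 -0.   -0.01] w 45.2 g 0.0 t 9.575
t: 10.32
tcp [570.1 -17.3 172.4] jig xy 0.3 103.2 units [-4.128e+00 -2.000e-03  9.800e-02] twist -0.015 tilt [ 0.  0. -1.] F [-0.5  1.   0.1] T [-0.01 -0.01  0.02] w 44.9 g 0.0 t 10.325
knob 288 [[-12.0, -12.3, 103.3], [-2.4, -7.6, 123.2], [9.6, 8.6, 130.5]]
[ -0.8  -1.3 129.4]
grip 172 [[-10.7, 91.0, 102.8], [-1.9, 93.7, 116.8], [9.0, 106.5, 124.5]]
[ -0.8  98.9 123.2]
```

View pics/s2.png

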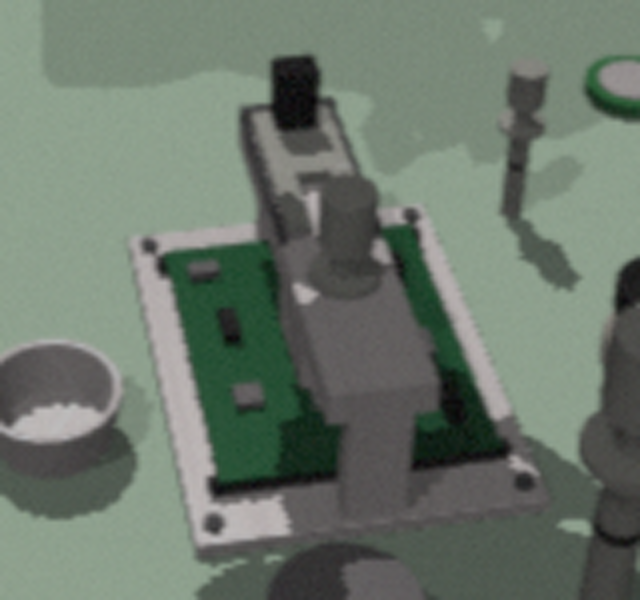

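The latch is at its end stop: the grip (crop px 295,90) sits 100 mm from the knob (crop px 347,215), and the pin's flange is clear of the fork. Next is the knob.

```bash
python3 -m inch '-0.6 0 0 0;-0.9 0 0 0;-0.9 0 0 0;-0.9 0 0 0;-0.6 0 0 0;-0.25 0 0 0;0 0 0 0;0 0 0 0' |head -1; python3 go.py 0.3 -0.5 97
python3 -m inch '0 0 0.6 0;0 0 0.8 0;0 0 0.8 0;0 0 0.5 0;0 0 0.2 0;0 0 0.1 0;0 0 0 0;0 0 0 0' |head -1; python3 go.py 0.3 -0.5 97
```

```text
t: 11.38
tcp [ 554.8 -119.3  172.4] jig xy 0.1 0.0 units [-0.021  0.01   3.016] twist -0.011 tilt [-0.e+00  2.e-04 -1.e+00] F [-0.6 -0.6  0.1] T [-0.01 -0.    0.03] w 45.1 g 0.0 t 11.375
t: 12.38
tcp [ 554.9 -120.    97.9] jig xy 0.3 -0.6 units [ 0.005 -0.002  0.036] twist -0.015 tilt [ 9.e-04 -4.e-04 -1.e+00] F [-0.4  0.8 -0.6] T [-0.03 -0.02 -0.01] w 45.1 g 0.0 t 12.375
```

```bash
python3 -m inch '0 0 0 0;0 0 0 0;0 0 0 0;0 0 0 0;0 0 0 0' 0 30; python3 go.py 0.3 -0.5 97
```

```text
t: 13.0
tcp_pos: [554.9, -120.0, 97.8]
tcp_rot: [0.758, 0.652, 0.0, 0.0]
wrist_force: [-0.8, -0.1, 4.9]
width: 22.0
grasp_force: 29.5
tcp [ 554.9 -120.    97.8] jig xy 0.3 -0.6 units [ 0.005 -0.001  0.033] twist -0.015 tilt [ 8.e-04 -3.e-04 -1.e+00] F [-0.8 -0.1  4.9] T [ 0.07  0.08 -0.01] w 22.0 g 29.5 t 13.0
```

```bash
python3 -m inch '0 0 -0.05 0;0 0 -0.1 0;0 0 -0.1 0;0 0 -0.1 0;0 0 -0.05 0;0 0 0 0' |head -1; python3 go.py 0.3 -0.5 132.8
python3 -m inch '0 0 -0.1 0;0 0 -0.1 0;0 0 -0.1 0;0 0 -0.1 0;0 0 0 0' |head -1; python3 go.py 0.3 -0.5 132.8
```

```text
t: 13.75
tcp [ 554.7 -119.9  107.5] jig xy 0.1 -0.6 units [ 0.002  0.008 -1.012] twist -0.014 tilt [ 1.e-04 -1.e-04 -1.e+00] F [ 0.  -0.3 -1.7] T [ 0.05  0.   -0.04] w 22.1 g 29.5 t 13.75
t: 14.38
tcp [ 554.8 -119.9  117.7] jig xy 0.2 -0.6 units [ 0.004  0.004 -0.605] twist -0.015 tilt [ 5.e-04 -2.e-04 -1.e+00] F [-0.5  0.3 -2.3] T [-0.01  0.01  0.  ] w 22.0 g 29.5 t 14.375
```

Only the pin's weight (about 2 N) is felt, with no side load. I'll draw the rest.

```bash
python3 -m inch '0 0 -0.1 0;0 0 -0.15 0;0 0 -0.15 0;0 0 -0.12 0;0 0 -0.08 0;0 0 0 0;0 0 0 0' |head -1; python3 go.py 0.3 -0.5 132.8
python3 - <<'E'
from h import *
from go import O,U,X
p,d=ctrl.read_camera("side"); cv2.imwrite("pics/s3.png",cv2.resize(p[160:300,300:430],None,fx=4,fy=4,interpolation=cv2.INTER_CUBIC))
P=cloud("side",d); j=np.stack([(P[...,:2]-O)@X,(P[...,:2]-O)@U,P[...,2]],-1)
m=(abs(j[...,0])<5)&(abs(j[...,1])<20)&(j[...,2]>79); g=p.mean(-1)
for v,u in zip(*np.where(m)):
    if u==int(np.median(np.where(m)[1])): print(v,u,j[v,u].round(1),g[v,u].round())
c=ctrl.get_calibration("side"); A=R.from_quat(c["attitude"]).as_matrix(); K=np.array(c["mtx"])
for z in (82,87,91,117,121):
    q=A.T@(np.r_[O-7*U,z]-c["eye"]); print(z,(K@(q/q[2]))[:2].round(1))
E
```

```text
t: 15.25
tcp [ 554.6 -119.9  132.3] jig xy 0.0 -0.6 units [ 0.002  0.011 -0.02 ] twist -0.015 tilt [-2.e-04  1.e-04 -1.e+00] F [ 0.9 -0.1 -1.6] T [ 0.01 -0.02  0.  ] w 22.0 g 29.5 t 15.25
164 370 [ -4.5 -10.1 267.7] 19.0
165 370 [ -4.6 -11.  266.7] 21.0
166 370 [ -4.8 -12.  265.6] 23.0
167 370 [ -4.4 -10.7 263.3] 25.0
168 370 [ -4.4 -11.  261.9] 21.0
169 370 [ -4.2 -10.5 260. ] 15.0
170 370 [ -3.9  -9.8 258. ] 19.0
171 370 [ -3.9 -10.2 256.6] 22.0
172 370 [ -3.9 -10.5 255.2] 25.0
173 370 [ -3.9 -10.9 253.8] 20.0
174 370 [ -3.8 -10.6 252.1] 19.0
175 370 [ -3.6 -10.5 250.3] 14.0
176 370 [ -3.8 -11.5 249.3] 23.0
177 370 [ -3.6 -10.8 247.3] 18.0
178 370 [ -3.1  -9.5 244.8] 20.0
179 370 [ -3.5 -11.2 244.2] 16.0
180 370 [ -3.4 -11.2 242.6] 14.0
181 370 [ -3.  -10.  240.2] 20.0
182 370 [ -3.3 -11.6 239.5] 17.0
183 370 [ -2.6  -9.3 236.4] 22.0
184 370 [ -2.9 -10.6 235.6] 16.0
185 370 [ -3.1 -11.7 234.6] 22.0
186 370 [ -2.5 -10.  231.8] 36.0
187 370 [ -2.5 -10.2 230.2] 87.0
218 370 [  4.5   4.2 164.1] 122.0
219 370 [  3.9   1.5 164.1] 128.0
220 370 [  3.2  -1.3 164.3] 134.0
221 370 [  2.9  -2
[... 329 characters left out ...]
4 -11.2 150.6] 70.0
232 370 [  1.9 -10.  147.6] 64.0
233 370 [  1.9 -10.3 145.9] 66.0
234 370 [  1.9 -10.7 144.2] 69.0
235 370 [  2.3  -9.7 141.4] 70.0
236 370 [  2.1 -10.5 140.1] 65.0
237 370 [  1.6 -12.6 139.8] 66.0
242 370 [  4.8  -3.5 122. ] 63.0
243 370 [  4.3  -5.7 121.7] 69.0
244 370 [  3.8  -7.7 121.4] 77.0
245 370 [  3.1 -10.7 121.8] 79.0
246 370 [  2.2 -14.1 122.7] 75.0
247 370 [  1.7 -16.1 122.3] 70.0
248 370 [  2.1 -15.2 119.5] 69.0
263 370 [  5.  -11.2  83.6] 97.0
264 370 [  4.2 -14.3  84.3] 99.0
265 370 [  4.4 -13.7  81.5] 96.0
266 370 [  3.2 -18.2  83.5] 99.0
267 370 [  3.  -19.5  82.5] 97.0
82 [366.4 262.4]
87 [366.5 260.2]
91 [366.7 258.3]
117 [367.4 246.1]
121 [367.5 244.2]
```

View pics/s3.png

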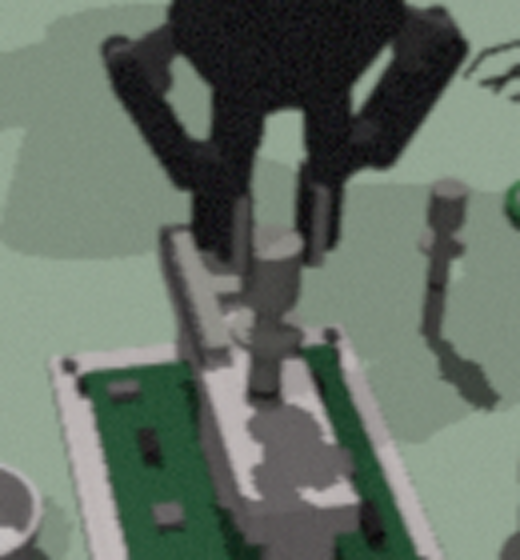

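The pin is held: the knob top rose from 129 to 164 mm, so it is drawn 34.5 mm, matching the arm's own lift. The dark ring (crop px 265,393) shows just above the bush block. I'm handing in while still holding.

```bash
python3 -c "
from cell import ctrl
print(ctrl.close_job())"
```

```text
the job is handed in; nothing more can be done
None
```

The latch is at its end stop and the pin is held about 34.5 mm up, with the dark ring clear above the bush by roughly 4.5 mm; the job was handed in at about 15 s and no verdict was returned.

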